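Tighten the steel sleeve's clamp to the first click

TASK

Two identical strap clamps hold work on the inspection bench, one a bright steel sleeve, the other a brass one. Tighten the clamp that holds the steel sleeve: swing its blue handle clockwise (seen from above) until its slip clutch first clicks, that is, until the handle gives way and stands clearly turned past the yellow pointer; stop there, before a second click, and let go. Leave the brass sleeve's clamp as it is.

Things in the scene. Friction and masses are not known exactly. Their poses are not given: they have to be found in the camera images.
- steel_clamp: grey base plate (200 x 110 x 14 mm, fixed) of the clamp with the bright steel sleeve (68 mm across, 60 mm tall). Origin on the bench straight below the upright clamp screw, about which the handle swings level; z up; x points away from the sleeve (its centre at x = -90 mm). The strap over the sleeve tops out at 86 mm, the screw's black cap (highest point) at 125 mm above the bench.
- steel_grip (a point): middle of the blue grip on the steel sleeve's clamp handle: 145 mm from the screw axis, 107 mm above the bench. A level bar 85 mm long (along the line from the axis, its local x, outwards), 20 mm wide, 20 mm tall, free on all sides; a 16 mm wide bar joins it to the hub. It may be gripped from above across its width or pushed on its side. Tightening is clockwise seen from above.
- steel_screw (a joint): turn of that clamp's screw and of the yellow pointer fixed to it (8 mm wide, over the handle's bar, reaching 85 mm from the axis), rad, growing clockwise from above. At 0 (slack) the pointer is 0.40 rad anticlockwise of the base's x. Starts at 0 to 0.35, turns easily with the handle (1.5 N at the grip) until tight somewhere between 0.5 and 0.7, where it stops. Stays where left.
- steel_clutch (a joint): slip of that handle past its screw and pointer, rad. 0 at the start (handle under the pointer); grows as the handle swings on clockwise once the screw is tight. Breaks away at about 11 N at the grip; it has clicked by 0.07 and the resistance keeps falling, to about 5 N at 0.28; the second click at 0.34 means overtightened. Stays where left.
- brass_grip (a point): middle of the same blue grip on the other, identical clamp, which holds the brass sleeve: to be left alone. Same sizes and axes as steel_grip.

How it is judged:
By the outcome, as a careful person would: the job done as asked, in the order asked, and still so for the second after the job is handed in, with the robot touching nothing.
It also fails if it takes over 32 s, if anything falls off the work surface, if the arm or the gripper's body presses on something with over 40 N, if the wrist force passes 120 N, or if a joint passes its speed limit or range.

ROBOT

A 7-joint arm with a two-finger parallel gripper is mounted at the origin on the work surface. World frame = base frame: x ahead of the robot, y to its left, z up, the work surface at z = 0. Lengths are in m, angles in rad, forces in N, time in s.
With the tool pointing down it reaches from about 0.425 to 0.925 m from the base axis. Payload 6.8 kg.
Tool frame: the origin (TCP) lies at the very end of the fingers, on their centre line; the grasp point (between the pads) lies 19 mm behind it; z points along the fingers, y is the direction in which the jaws open and shut (so a half turn about z gives the same grasp; the last joint's range is limited). The gripper opens to 85 mm and grips with 20 to 120 N. Pads are 22 mm wide; open, the fingers measure 114 mm over their backs; the gripper's body (76 mm by 85 mm) begins 54 mm behind the grasp point. The pads swing forward as they close: fully open they stand 13 mm farther back than shut.
Start: joints at [1.187, 0.477, 0.022, 1.555, -0.011, 1.109, -0.083], TCP at [0.184, -0.65, 0.231] pointing down, gripper open.
Joint ranges: [-2.96, 2.96], [-0.34, 2.1], [-1.41, 1.46], [0.24, 2.44], [-1.37, 4.51], [0.17, 1.92], [-2.96, 2.96]. Speed limits (rad/s): [2.39, 2.39, 3.14, 3.14, 3.14, 3.14, 3.14].

INTERFACE

Orientations are given as a unit quaternion [w, x, y, z].
In Python, from station import read_state, viewer, workorder gives the robot as it stands.
- The arm moves only by the shell command python3 -m crank 'ROWS' [OPENING]. ROWS is JSON, a list that holds one entry, the list of rows, each a list of 4 numbers: the shift along the tool's x, y, z in cm, then the turn about the tool's z in degrees. In form: [[[tx, ty, tz, roll], ...]]. A call has 1 to 10 rows; each row is the pose to reach, as a shift and turn from the pose commanded when the call began, along the tool's axes at that moment; what a row does not reach only later rows make up. A row lasts 1/10 s, in which the tool goes at most 50 mm and 8.59 degrees, less where a joint would pass 70% of its speed; a pose out of reach is approached as far as the arm can. A call with a gripper value outside its range is refused whole. OPENING is the finger opening in cm, from 0 to 8.54, set as the call begins (- or left out, the last holds). The fingers move at their own pace and stop on an object; the grip force is fixed at half the most. Time passes only in rows, so rows that repeat a pose let the fingers close. It gives the time, the measured TCP pose, the force and the opening at its end, in the units of the state.
- read_state(): the state, without advancing time (a new reading comes with each control period).
- viewer.grab_frame(name): name is "scene" or "side" or "wrist"; returns a dict with "frame" (384x512x3 uint8, blue, green, red), "vfov" (degrees; the focal length in pixels is half the picture's height over the tangent of half this angle, whatever the lens; pixels are square), "cx", "cy" (the principal point, pixels), "distortion" ([k1, k2, p1, p2, k3] as OpenCV has them; the pictures are not rectified), "world_from_camera" (4x4, takes a point from camera to world coordinates). Camera axes: x right, y up, looking along -z (the intrinsics and any distortion apply to the point x, -y, -z); pixel columns grow to the right and rows downward; lengths in m; the calibration is good to about 2 mm. A picture is of the moment at which its call begins. There is no depth.
- workorder.finish_job(): hands the job in, once; it reports no verdict.
The state is a dict: "time_s": time; "qpos": joint angles; "dq": joint speeds; "tau": joint torques, N m; "tcp_pos": TCP position; "ee_rot": TCP orientation; "ft_force": force on the tool from outside, world axes, zero at the start; "moment": the same for the moment, N m; "opening": finger opening in m.
Only numpy, scipy, OpenCV 4.12 (cv2) and the standard library are available. Lean on these libraries where they do the work, as an engineer would, in place of code of your own. Each camera call takes 0.05 s, during which the arm holds its last target.

## Working session

There is one attempt and no reset: what is moved stays moved. The work goes in short steps, Python scripts to look and compute and a shell command to move; the robot and the scene stay as the last step left them, time stands still between calls to the robot, and variables do not carry over. Pictures are saved under pics/ and viewed, and the job is handed in when it is done.

```bash
ls; mkdir -p pics
python3 - <<'E'
from station import read_state, viewer
import cv2,json
s=read_state();print(s)
for n in ["scene","side","wrist"]:
    f=viewer.grab_frame(n);cv2.imwrite(f"pics/{n}0.png",f["frame"])
    print(n,f["vfov"],f["cx"],f["cy"],f["distortion"],f["world_from_camera"])
E
```

```text
pics
{'time_s': 0.0, 'qpos': array([ 1.18691868,  0.47780194,  0.02236013,  1.55645299, -0.01149603,
        1.10929863, -0.08305772]), 'dq': array([ 0.00113001, -0.00073145,  0.00047924, -0.00027452, -0.00237423,
       -0.00101771, -0.00015481]), 'tau': array([-2.19134258e-04, -5.96449256e+01,  1.60820883e+00, -2.81201720e+01,
        1.24727635e-02,  9.39546037e-03,  5.88094122e-05]), 'tcp_pos': array([ 0.1836101 , -0.64893182,  0.23032424]), 'ee_rot': array([-8.94239400e-04,  9.90504708e-01,  1.37475758e-01, -1.99445108e-04]), 'ft_force': array([-0.93369976,  0.64619491,  0.64665882]), 'moment': array([-0.02581763,  0.03137793, -0.02913386]), 'opening': 0.08551936067108551}
scene 48.50306712989948 260.20976567304746 199.1620850105184 [0.05618118 0.         0.         0.         0.        ] [[-0.64573561 -0.62466231  0.43911561  1.02564283]
 [ 0.76352972 -0.52303652  0.37875477  0.45350611]
 [-0.00692033  0.57985326  0.81469154  0.99804556]
 [ 0.          0.          0.          1.        ]]
side 47.85916357196485 251.5674919441108 192.14153791171066 [-0.14769  0.       0.       0.       0.     ] [[ 0.8139778   0.41718873 -0.40421988  0.16385237]
 [-0.5806474   0.56397831 -0.5871772  -0.51259219]
 [-0.01699246  0.71265842  0.70130537  0.75986851]
 [ 0.          0.          0.          1.        ]]
wrist 62.944950190832856 256.7011379109702 192.20020759809987 [-0.01022509  0.          0.          0.          0.        ] [[ 0.27218817  0.92013655  0.28153566  0.25594846]
 [-0.96224188  0.26089686  0.07761049 -0.62722301]
 [-0.00203952 -0.29203006  0.95640696  0.3734201 ]
 [ 0.          0.          0.          1.        ]]
```

View pics/scene0.png

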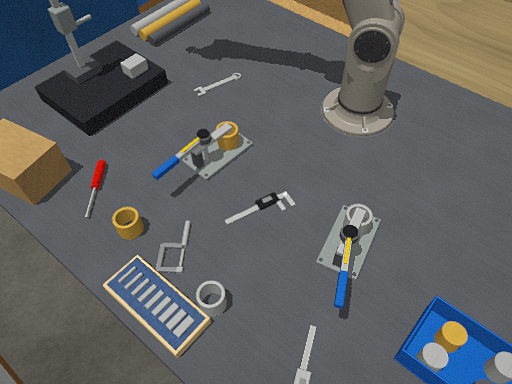

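View pics/side0.png

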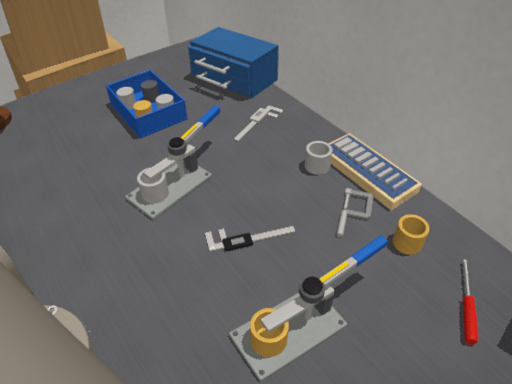

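View pics/wrist0.png

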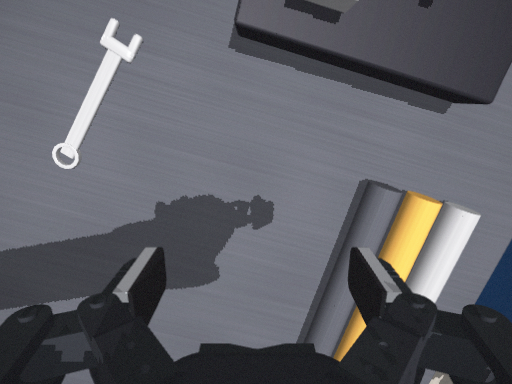

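The steel clamp is at scene cap (350,232) and blue grip (343,288), and at side cap (177,146) and grip (208,119). The brass clamp is at scene (204,135). Next I'll zoom in and locate these.

```bash
cat > h.py <<'E'
import numpy as np,cv2
from station import read_state, viewer
def ray(f,u,v):
    H=f["frame"].shape[0]; fl=H/2/np.tan(np.radians(f["vfov"])/2)
    K=np.array([[fl,0,f["cx"]],[0,fl,f["cy"]],[0,0,1]])
    p=cv2.undistortPoints(np.array([[[u,v]]],float),K,np.array(f["distortion"],float))[0,0]
    M=np.array(f["world_from_camera"]); d=M[:3,:3]@np.array([p[0],-p[1],-1]); return M[:3,3],d/np.linalg.norm(d)
def atz(f,u,v,z):
    o,d=ray(f,u,v); return o+d*(z-o[2])/d[2]
def proj(f,P):
    H=f["frame"].shape[0]; fl=H/2/np.tan(np.radians(f["vfov"])/2)
    K=np.array([[fl,0,f["cx"]],[0,fl,f["cy"]],[0,0,1]])
    M=np.linalg.inv(np.array(f["world_from_camera"])); P=np.atleast_2d(P)
    c=P@M[:3,:3].T+M[:3,3]; c=c*[1,-1,-1]
    return cv2.projectPoints(c,np.zeros(3),np.zeros(3),K,np.array(f["distortion"],float))[0][:,0]
E
python3 - <<'E'
from h import *
for n,(x0,y0,x1,y1) in {"scene":(300,190,400,320),"side":(110,90,240,220)}.items():
    f=cv2.imread(f"pics/{n}0.png")[y0:y1,x0:x1]
    cv2.imwrite(f"pics/{n}0z.png",cv2.resize(f,None,fx=4.5,fy=4.5,interpolation=cv2.INTER_CUBIC))
E
```

```text
(no output)
```

View pics/scene0z.png

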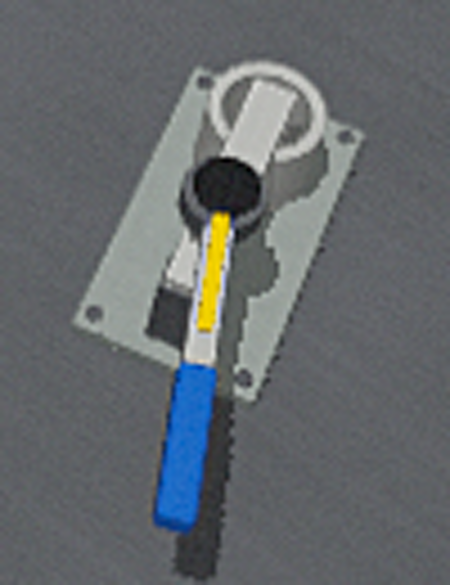

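View pics/side0z.png

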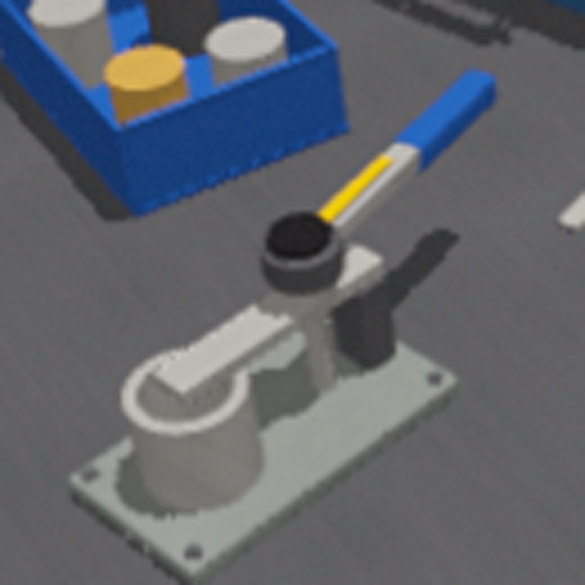

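Run:
```python
from h import *
from scipy.optimize import least_squares
fs={n:viewer.grab_frame(n) for n in("scene","side")}
S=lambda a,b:(300+a/4.5-.4,190+b/4.5-.4); D=lambda a,b:(110+a/4.5-.4,90+b/4.5-.4)
cap=[("scene",S(228,185)),("side",D(298,238))]
for n,p in cap: print(n,"cap",atz(fs[n],*p,.125))
for q in[(200,68),(365,132),(253,400),(75,325)]: print("plate",atz(fs["scene"],*S(*q),.014))
for q in[(70,483),(458,380)]: print("plate side",atz(fs["side"],*D(*q),.014))
g=[atz(fs["scene"],*S(*q),.117) for q in[(199,366),(174,518)]]
g2=[atz(fs["side"],*D(*q),.117) for q in[(405,150),(480,75)]]
print("grip",g,g2)
```

```text
scene cap [0.48789269 0.27130724 0.125     ]
side cap [0.4822954  0.26518714 0.125     ]
plate [0.35923054 0.18813949 0.014     ]
plate [0.33491928 0.2905079  0.014     ]
plate [0.52749398 0.33484752 0.014     ]
plate [0.55340543 0.23300771 0.014     ]
plate side [0.33181844 0.28458892 0.014     ]
plate side [0.5490747 0.2276538 0.014    ]
grip [array([0.58139564, 0.31675099, 0.117     ]), array([0.65544314, 0.35169554, 0.117     ])] [array([0.57404877, 0.31010381, 0.117     ]), array([0.64901825, 0.34950856, 0.117     ])]
```

Both cameras agree to about 5 mm. The screw is near (0.485, 0.268), base yaw is about 0.23 and the handle is at about 0.455. The grip radius comes out at 145 mm, matching the figure given. The screw therefore starts at about 0.17.

I'll push with closed fingers from the +y side. First I move over at height.

```bash
python3 -m crank '[[[2.8,-1.8,0,0],[5.6,-3.6,0,0],[8.4,-5.4,0,0],[11.2,-7.2,0,0],[14,-9,0,0],[16.8,-10.8,0,0],[19.6,-12.6,0,0],[22.4,-14.4,0,0],[25.2,-16.2,0,0],[28,-18,0,0]]]' 0
python3 - <<'E'
from h import *
s=read_state();w,x,y,z=s["ee_rot"];a=2*np.arctan2(y,x);print(s["time_s"],s["tcp_pos"],a,s["opening"])
for t in [(.57,-.05,.231),(.593,.377,.231)]:
    d=np.array(t)-s["tcp_pos"];c,q=np.cos(a),np.sin(a);print(t,100*np.array([d[0]*c+d[1]*q,d[0]*q-d[1]*c,-d[2]]))
E
```

```text
time_s: 1.25
tcp_pos: [0.4049, -0.399, 0.2314]
ee_rot: [0.0, 0.991, 0.137, 0.0]
ft_force: [0.3, -0.1, -0.1]
opening: -0.0
1.25 [ 0.40494743 -0.39896568  0.23138591] 0.2756831256058089 -2.9134367996911815e-05
(0.57, -0.05, 0.231) [ 25.38100642 -29.08605328   0.03859113]
(0.593, 0.377, 0.231) [ 3.92172821e+01 -6.95476088e+01  3.85911342e-02]
```

```bash
python3 -m crank '[[[2.5,-2.9,0,0],[5,-5.8,0,0],[7.5,-8.7,0,0],[10,-11.6,0,0],[12.5,-14.5,0,0],[15,-17.4,0,0],[17.5,-20.3,0,0],[20,-23.2,0,0],[22.5,-26.1,0,0],[25,-29,0,0]]]' && python3 -m crank '[[[1.4,-4,0,0],[2.8,-8,0,0],[4.2,-12,0,0],[5.6,-16,0,0],[7,-20,0,0],[8.4,-24,0,0],[9.8,-28,0,0],[11.2,-32,0,0],[12.6,-36,0,0],[14,-40.5,0,0]]]'
python3 - <<'E'
from h import *
s=read_state();a=s["ee_rot"];a=2*np.arctan2(a[2],a[1]);print(s["time_s"],s["tcp_pos"],a)
f=viewer.grab_frame("wrist");cv2.imwrite("pics/wrist1.png",f["frame"])
f=viewer.grab_frame("side");cv2.imwrite("pics/side1.png",f["frame"])
E
```

```text
time_s: 2.25
tcp_pos: [0.5662, -0.0516, 0.2314]
ee_rot: [0.0, 0.991, 0.137, 0.0]
ft_force: [1.3, -0.9, -0.1]
opening: 0.0003
time_s: 3.25
tcp_pos: [0.5908, 0.3755, 0.2311]
ee_rot: [0.0, 0.991, 0.137, 0.0]
ft_force: [1.7, 0.1, 0.3]
opening: -0.0002
3.25 [0.59079346 0.37546685 0.23113648] 0.27410923966686795
```

View pics/wrist1.png

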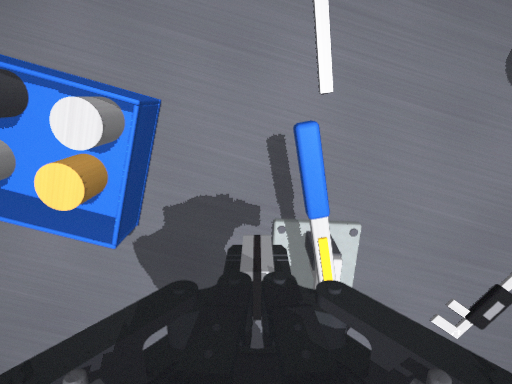

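View pics/side1.png

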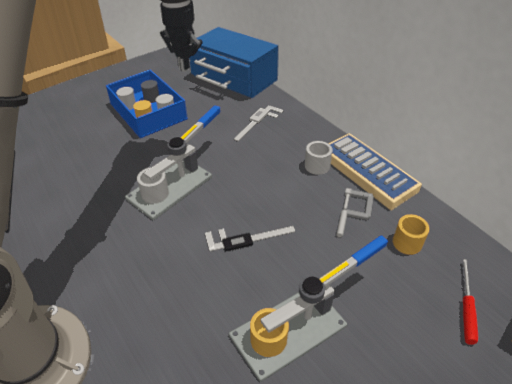

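Run:
```python
from h import *
f=viewer.grab_frame("wrist")
for q in [(306,122),(316,217)]: print("grip end",atz(f,*q,.117))
for q in [(298,170),(325,167)]: print("grip side",atz(f,*q,.117))
for q in [(160,100),(113,248)]: print("bin rim",atz(f,*q,.05))
for P in [[.593,.377,.09],[.485,.268,.125]]: print(proj(f,P))
```

```text
grip end [0.65080382 0.36364721 0.117     ]
grip end [0.57607775 0.32871822 0.117     ]
grip side [0.61163259 0.35727534 0.117     ]
grip side [0.62044287 0.33647455 0.117     ]
bin rim [0.62814144 0.49877495 0.05      ]
bin rim [0.45233904 0.51904229 0.05      ]
[[268.06753466 176.37031421]]
[[345.61005115 322.59424219]]
```

```bash
python3 -m crank '[[[-0.4,-2.2,2,0],[-0.4,-2.2,4,0],[-0.4,-2.2,6,0],[-0.4,-2.2,8,0],[-0.4,-2.2,10,0],[-0.4,-2.2,12,0],[-0.4,-2.2,13,0],[-0.4,-2.2,13.8,0],[-0.4,-2.2,13.8,0]]]'
python3 - <<'E'
from h import *
s=read_state();print(s["time_s"],s["tcp_pos"],s["ft_force"])
f=viewer.grab_frame("wrist");cv2.imwrite("pics/wrist2.png",f["frame"]);print(proj(f,s["tcp_pos"]))
for q in [(306,122)]: pass
f=viewer.grab_frame("side");cv2.imwrite("pics/side2.png",cv2.resize(f["frame"][50:230,90:290],None,fx=3.3,fy=3.3));print(proj(f,s["tcp_pos"]))
E
```

```text
time_s: 4.3
tcp_pos: [0.5804, 0.3941, 0.0926]
ee_rot: [0.0, 0.991, 0.137, -0.0]
ft_force: [-0.4, 0.3, 0.3]
opening: 0.0001
4.3 [0.58035979 0.39408111 0.0925843 ] [-0.44387951  0.29575917  0.26649374]
[[259.81076333 252.25174459]]
[[186.90473827 115.1883106 ]]
```

View pics/wrist2.png

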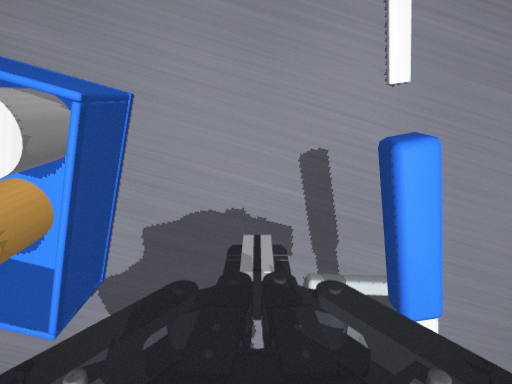

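View pics/side2.png

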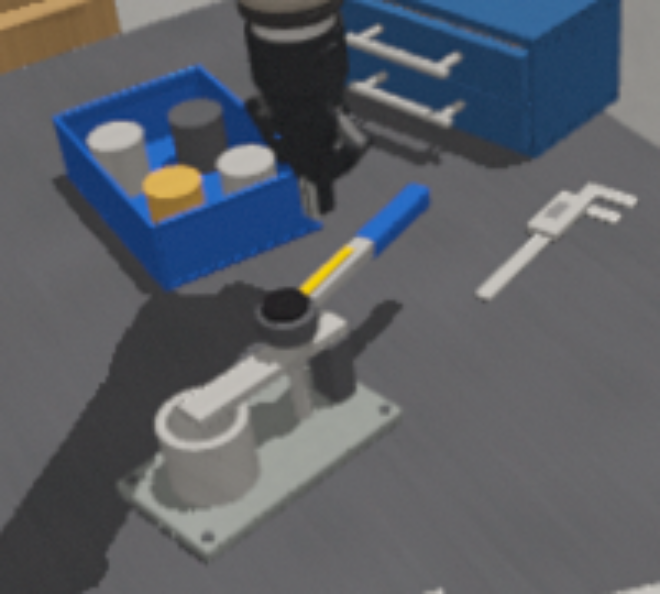

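The closed fingers are beside the grip on its +y side, with clear space around them and TCP z at 0.0926. Now I approach and push gently to contact.

```bash
python3 -m crank '[[[0.3,0.9,0,0],[0.6,1.8,0,0],[0.9,2.7,0,0],[0.9,3.2,0,0],[0.9,3.6,0,0]]]'; python3 -m crank '[[[0.1,0.5,0,0],[0.1,1,0,0],[0.1,1.5,0,0],[0.1,2,0,0],[0.1,2,0,0]]]'
python3 - <<'E'
from h import *
s=read_state();print(s["time_s"],s["tcp_pos"],s["ft_force"])
f=viewer.grab_frame("wrist");cv2.imwrite("pics/wrist3.png",f["frame"])
f=viewer.grab_frame("side");cv2.imwrite("pics/side3.png",cv2.resize(f["frame"][70:200,110:250],None,fx=4,fy=4))
E
```

```text
time_s: 4.9
tcp_pos: [0.5995, 0.3616, 0.0934]
ee_rot: [0.0, 0.991, 0.137, 0.0]
ft_force: [0.1, 0.6, -0.4]
opening: 0.0001
time_s: 5.4
tcp_pos: [0.6058, 0.343, 0.0934]
ee_rot: [0.0, 0.991, 0.137, 0.0]
ft_force: [0.3, 0.6, 0.4]
opening: -0.0004
5.4 [0.60578955 0.34296605 0.09341708] [0.30690486 0.63706935 0.38669781]
```

View pics/wrist3.png

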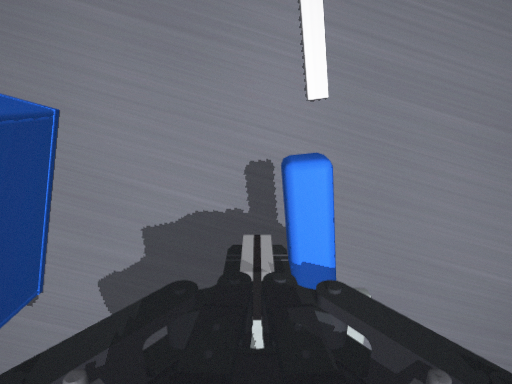

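View pics/side3.png

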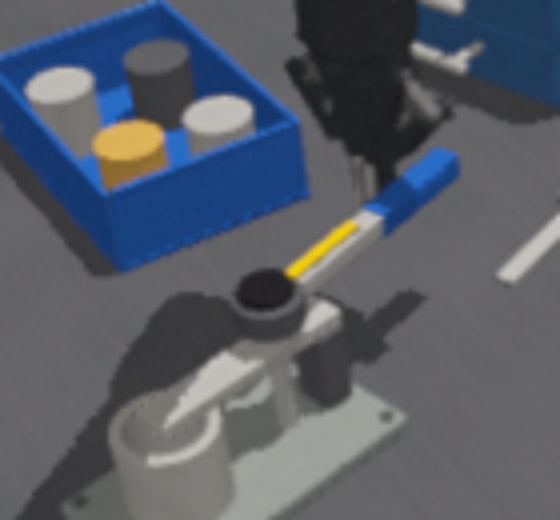

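The fingers are just short of contact, or at it, near the inner third of the grip. I'll keep pushing along the arc and move slightly outwards.

```bash
python3 -m crank '[[[0.6,0.5,0,0],[0.8,1,0,0],[0.9,1.5,0,0],[0.9,2,0,0],[0.9,2.5,0,0],[0.9,2.8,0,0],[0.9,2.8,0,0]]]'
python3 - <<'E'
from h import *
s=read_state();print(s["time_s"],s["tcp_pos"],s["ft_force"],s["moment"])
f=viewer.grab_frame("wrist");cv2.imwrite("pics/wrist4.png",f["frame"])
f=viewer.grab_frame("scene");cv2.imwrite("pics/scene4.png",cv2.resize(f["frame"][180:320,290:420],None,fx=4,fy=4))
E
```

```text
time_s: 6.2
tcp_pos: [0.622, 0.3182, 0.0933]
ee_rot: [0.0, 0.991, 0.137, 0.0]
ft_force: [-0.4, 0.6, 0.1]
opening: -0.0001
6.2 [0.62202886 0.31822921 0.09332405] [-0.43076255  0.60859021  0.14894683] [-0.01527762  0.02524365  0.01245254]
```

View pics/wrist4.png

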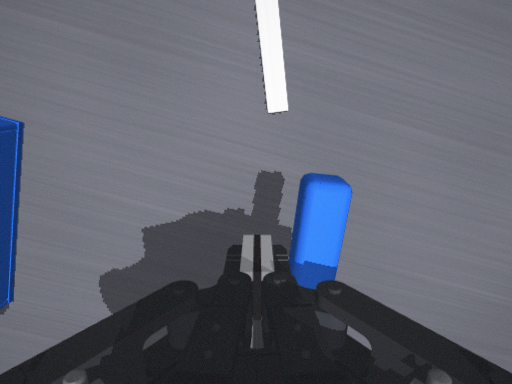

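View pics/scene4.png

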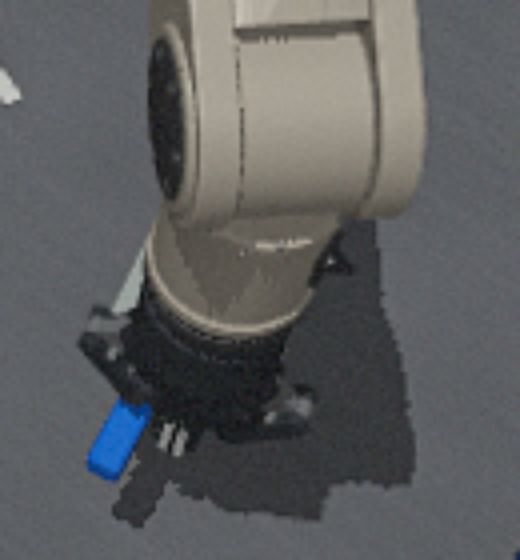

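The handle is following and the screw isn't tight yet. From here I use smaller steps and watch the force.

```bash
python3 -m crank '[[[-0.1,0.3,0,0],[-0.1,0.6,0,0],[-0.1,0.6,0,0]]]'; python3 -m crank '[[[-0.1,0.3,0,0],[-0.1,0.5,0,0],[-0.1,0.5,0,0]]]';  python3 -m crank '[[[-0.1,0.3,0,0],[-0.1,0.5,0,0],[-0.1,0.5,0,0]]]'
```

```text
time_s: 6.6
tcp_pos: [0.6222, 0.3128, 0.0933]
ee_rot: [0.0, 0.991, 0.137, -0.0]
ft_force: [-0.8, -0.2, 0.4]
opening: -0.0001
time_s: 6.9
tcp_pos: [0.6228, 0.3076, 0.0934]
ee_rot: [0.0, 0.991, 0.137, -0.0]
ft_force: [0.4, 1.5, 1.1]
opening: -0.0003
time_s: 7.2
tcp_pos: [0.6231, 0.3025, 0.0933]
ee_rot: [0.0, 0.991, 0.137, -0.0]
ft_force: [-0.1, 0.2, 1.0]
opening: -0.0
```

```bash
python3 -m crank '[[[-0.1,0.2,0,0],[-0.1,0.4,0,0],[-0.1,0.4,0,0]]]'; python3 -m crank '[[[-0.1,0.2,0,0],[-0.1,0.4,0,0],[-0.1,0.4,0,0]]]'
```

```text
time_s: 7.5
tcp_pos: [0.623, 0.2989, 0.0933]
ee_rot: [-0.0, 0.991, 0.137, -0.0]
ft_force: [1.0, 2.1, 0.2]
opening: 0.0
time_s: 7.8
tcp_pos: [0.623, 0.2983, 0.0936]
ee_rot: [-0.002, 0.99, 0.138, 0.001]
ft_force: [1.0, 8.6, -3.0]
opening: -0.0005
```

Run:
```python
from h import *
s=read_state();print(s["time_s"],s["tcp_pos"],s["ft_force"])
f=viewer.grab_frame("side");cv2.imwrite("pics/side5.png",cv2.resize(f["frame"][70:200,110:250],None,fx=4,fy=4))
```

```text
7.8 [0.62295417 0.29832139 0.0936469 ] [ 0.95446155  8.5615767  -3.0202112 ]
```

View pics/side5.png

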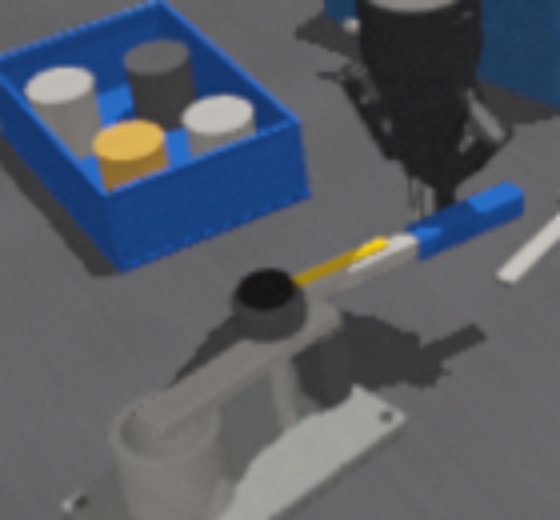

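The screw is tight: TCP y stalls at about 0.298 and the force has risen to 8.6 N. Slip starts next. My target is about 0.18 rad, or 26 mm, taken in stages.

```bash
python3 -m crank '[[[0,0.2,0,0],[-0.1,0.4,0,0],[-0.1,0.6,0,0],[-0.1,0.6,0,0]]]'; python3 -m crank '[[[0,0.2,0,0],[-0.1,0.4,0,0],[-0.1,0.6,0,0],[-0.1,0.6,0,0]]]'
```

```text
time_s: 8.25
tcp_pos: [0.6234, 0.2933, 0.0936]
ee_rot: [-0.003, 0.99, 0.139, 0.001]
ft_force: [1.9, 10.0, -2.7]
opening: 0.0
time_s: 8.65
tcp_pos: [0.6237, 0.2868, 0.0936]
ee_rot: [-0.003, 0.99, 0.139, 0.0]
ft_force: [-0.2, 8.8, -2.0]
opening: 0.0003
```

```bash
python3 -m crank '[[[0,0.2,0,0],[-0.1,0.4,0,0],[-0.1,0.6,0,0],[-0.1,0.6,0,0]]]'; python3 -m crank '[[[0,0.2,0,0],[-0.1,0.4,0,0],[-0.1,0.6,0,0],[-0.1,0.6,0,0]]]'
python3 - <<'E'
from h import *
s=read_state();print(s["time_s"],s["tcp_pos"],s["ft_force"])
f=viewer.grab_frame("side");cv2.imwrite("pics/side6.png",cv2.resize(f["frame"][70:200,110:250],None,fx=4,fy=4))
E
```

```text
time_s: 9.05
tcp_pos: [0.6238, 0.2804, 0.0935]
ee_rot: [-0.002, 0.99, 0.139, -0.0]
ft_force: [-2.1, 7.0, -1.7]
opening: 0.0001
time_s: 9.45
tcp_pos: [0.6238, 0.274, 0.0933]
ee_rot: [-0.002, 0.99, 0.139, -0.001]
ft_force: [-4.0, 7.2, 1.5]
opening: 0.0001
9.45 [0.62379067 0.27401838 0.09330644] [-3.98813142  7.15663138  1.5266796 ]
```

View pics/side6.png

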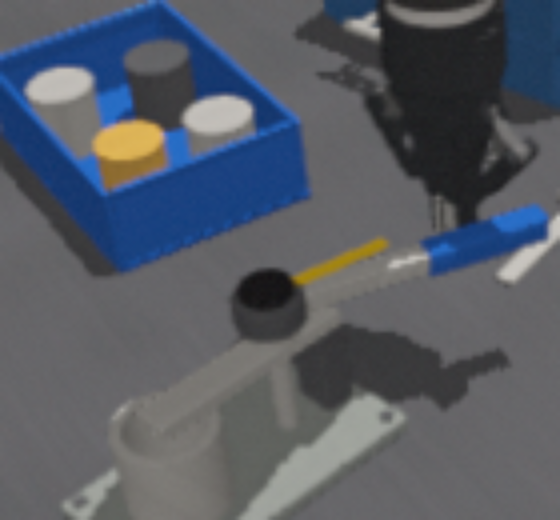

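The handle now stands clearly past the pointer, with slip of about 0.17 rad from TCP travel. I back off and lift clear.

```bash
python3 -m crank '[[[0,-1,0,0],[0,-2,0,0],[0,-3.5,0,0],[0,-4.5,0,0],[0,-4.5,-3,0],[0,-4.5,-7,0],[0,-4.5,-11,0],[0,-4.5,-14,0]]]'; python3 -m crank '[[[-3,-3,0,0],[-3,-7,0,0],[-3,-11,0,0],[-3,-15,0,0],[-3,-18,0,0],[-3,-18,0,0]]]'
python3 - <<'E'
from h import *
s=read_state();print(s["time_s"],s["tcp_pos"],s["ft_force"])
f=viewer.grab_frame("side");cv2.imwrite("pics/side7.png",cv2.resize(f["frame"][70:200,110:250],None,fx=4,fy=4))
f=viewer.grab_frame("scene");cv2.imwrite("pics/scene7.png",cv2.resize(f["frame"][180:320,290:420],None,fx=4,fy=4,interpolation=cv2.INTER_CUBIC));cv2.imwrite("pics/scene7f.png",f["frame"])
f=viewer.grab_frame("side")
E
```

```text
time_s: 10.3
tcp_pos: [0.6139, 0.3152, 0.2362]
ee_rot: [-0.0, 0.99, 0.138, 0.001]
ft_force: [0.5, -0.2, 0.8]
opening: -0.0004
time_s: 10.9
tcp_pos: [0.5311, 0.4855, 0.2331]
ee_rot: [-0.002, 0.99, 0.142, -0.001]
ft_force: [-0.1, 0.3, 0.4]
opening: -0.0001
10.9 [0.53106326 0.48549709 0.23314069] [-0.14883738  0.27631054  0.38506729]
```

View pics/side7.png

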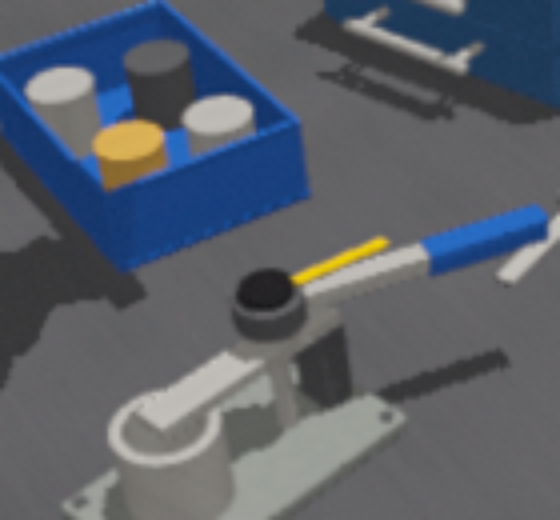

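View pics/scene7f.png

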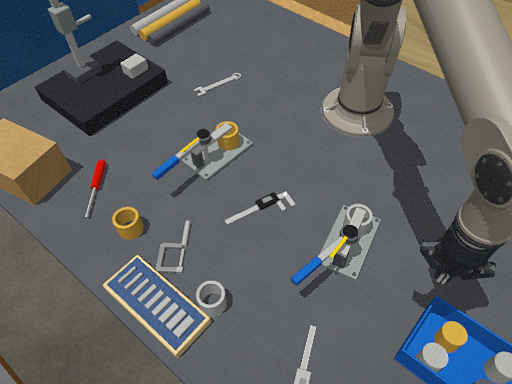

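View pics/scene7.png

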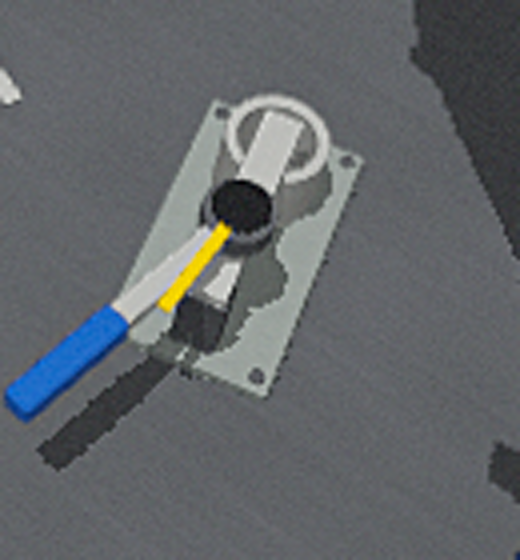

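Run:
```python
from h import *
f=viewer.grab_frame("scene")
S=lambda a,b:(290+a/4-.4,180+b/4-.4)
ang=lambda a,b:np.arctan2(*(b-a)[[1,0]])
cap=atz(f,*S(242,207),.125)
pt=atz(f,*S(167,304),.12); p0=atz(f,*S(226,229),.12)
g0=atz(f,*S(119,322),.117); g1=atz(f,*S(20,402),.117)
print(cap,ang(p0,pt),ang(cap,pt),np.linalg.norm((pt-cap)[:2]))
print(ang(g0,g1),ang(cap,(g0+g1)/2),np.linalg.norm(((g0+g1)/2-cap)[:2]))
```

```text
[0.48963717 0.27198123 0.125     ] 0.028424596972298943 0.02426150220280236 0.07939401623688702
-0.17227632123164366 -0.13668269996460178 0.14438954483263994
```

The picture gives the pointer at +0.026 rad and the handle at −0.14 to −0.17. Slip is therefore 0.16–0.20 rad, past the first click at 0.07 and well short of the second at 0.34. The screw is at about 0.60, inside the given range. I'll hand it in.

```bash
python3 -c "
from station import workorder,read_state
print(read_state()['dq'].round(3)); print(workorder.finish_job())"
```

```text
[ 0.016 -0.006  0.005  0.003 -0.003 -0.001  0.002]
the job is handed in; nothing more can be done
None
```

I tightened the steel sleeve's clamp to its first click, let go and handed the job in at about 11 s. I pushed its blue handle clockwise with the closed fingers. The screw went tight at about 0.60 rad, the clutch gave way at about 10 N, and I stopped partway through the slip.

- **Slip:** TCP travel gave about 0.17 rad and the final scene picture 0.16–0.20 rad. That is past the first click at 0.07 and short of the second at 0.34, and the handle stands clearly past the yellow pointer.
- **Size checks:** in that picture the grip's distance from the screw measured 144 mm (145 given). The pointer tip measured 79 mm (85 given), so its angle is less certain.
- **Clear of the clamp:** the arm is well away and the force reading is about zero.
- **Brass clamp:** I never touched it, and it looks unchanged in the final picture.
- **Disagreement:** the scene and side cameras differed by about 5 mm, and one early wrist-camera reading was about 12 mm off. I started further out to allow for that.

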